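# Load an engraving under the sprung side clip of a proofing holder

### The arm

A 6-joint arm with a two-finger parallel gripper is mounted at the origin on the work surface. World frame = base frame: x ahead of the robot, y to its left, z up, the work surface at z = 0. Lengths are in m, angles in rad, forces in N, time in s.
With the tool pointing down it reaches from about 0.325 to 0.775 m from the base axis. Payload 9.3 kg.
Tool frame: the origin (TCP) lies midway between the tips of the shut fingers; the grasp point (between the pads) lies 19 mm behind it; z points along the fingers, y is the direction in which the jaws open and shut (so a half turn about z gives the same grasp; the last joint's range is limited). The gripper opens to 85 mm and grips with 20 to 120 N. Pads are 22 mm wide; open, the fingers measure 114 mm over their backs; the gripper's body (76 mm by 85 mm) begins 54 mm behind the grasp point. The pads swing forward as they close: fully open they stand 13 mm farther back than shut.
Start: joints at [1.027, 0.259, 0.021, 1.334, 0, 1.418], TCP at [0.21, 0.509, 0.231] pointing down, gripper open.
Joint ranges: [-3.04, 3.04], [-0.91, 1.82], [-1.04, 1.36], [-1.92, 1.95], [-1.52, 1.45], [-3.14, 3.14]. Speed limits (rad/s): [2.22, 2.22, 2.79, 3.14, 3.14, 3.14].

### API

Orientations are given as a 3x3 rotation matrix whose columns are the frame's x, y, z axes.
In Python, from workcell import * gives the robot as it stands. The module is installed in compiled form; this text tells all that it offers.
- The arm moves only by the tool move_arm, never from a script. Its argument "increments" is one flat list of numbers, 7 for each row, row after row: the shift along the tool's x, y, z in cm, then the turn, a rotation vector about the tool's x, y, z in rad, then the opening, from -1 (shut) to 1 (fully open). In form: [x, y, z, rx, ry, rz, gripper, x, y, z, rx, ry, rz, gripper, ...]. A call has exactly 8 rows; each row is the pose to reach, as a shift and turn from the pose commanded when the call began, along the tool's axes at that moment; what a row does not reach only later rows make up. A row lasts 1/10 s, in which the tool goes at most 50 mm and 8.59 degrees, less where a joint would pass 70% of its speed; a pose out of reach is approached as far as the arm can. A call with a gripper value outside its range is refused whole. The fingers move at their own pace and stop on an object; the grip force is fixed at half the most. Time passes only in rows, so rows that repeat a pose let the fingers close, or fill a call up. It gives the time, the measured TCP pose, the force and the opening at its end, in the units of the state.
- state(): the state, without advancing time (a new reading comes with each control period).
- get_image(name): name is "side" or "top" or "wrist"; returns a dict with "frame" (420x560x3 uint8, red, green, blue), "vertical_fov" (degrees; the focal length in pixels is half the picture's height over the tangent of half this angle, whatever the lens; pixels are square), "cx", "cy" (the principal point, pixels), "R" (3x3) and "t" (3): a world point X has camera coordinates R X + t; the wrist camera has in their place "T_tool_cam" (4x4, takes a point from camera to tool coordinates, whose origin is the TCP and whose axes are the flange's). Camera axes: x right, y down, z forward; pixel columns grow to the right and rows downward; lengths in m; the calibration is good to about 2 mm. A picture is of the moment at which its call begins: read the wrist's pose just before it. There is no depth.
- job_done(): hands the job in, once; it reports no verdict.
The state is a dict: "t": time; "q": joint angles; "dq": joint speeds; "tau": joint torques, N m; "ee_pos": TCP position; "tcp_rot": TCP orientation; "wrist_force": force on the tool from outside, world axes, zero at the start; "wrist_torque": the same for the moment, N m; "width": finger opening in m.
Only numpy, scipy, OpenCV 4.12 (cv2) and the standard library are available. Lean on these libraries where they do the work, as an engineer would, in place of code of your own. Each camera call takes 0.05 s, during which the arm holds its last target. There are 200 camera calls.

### The job

Load the engraving block into the proofing holder: hold the clip's red thumb bar down with one fingertip and, while it stays down, push the block along its channel with the other fingertip, beneath the raised lip, until it is fully home against the end stop. Then let go of the bar so that the lip closes on the block, and move clear. Only press and push: do not lift the block, and leave everything else where it is.

Things in the scene. Friction and masses are not known exactly. Their poses are not given: they have to be found in the camera images.
- holder: Dark steel holder fixed to the table, 265 x 190 mm. Origin: on the table, under the channel's centre line; x along the channel towards the end stop (push direction), y left towards the clip, z up. In this frame (mm): bed top z 8, x -140 to 125, y -105 to 85; channel y -31.5 to 31.5, open at its near end, between guides 4 and 9 thick, top z 15, from x -140 to 100. A home block's origin is at x 60.
- stop (a point): Middle of the end stop's face at the height of the bed (8 mm above the table), at x 100 mm, y 0 in the holder's frame. The aluminium stop is 12 mm thick and 14 mm high above the bed.
- hinge (a point): Point on the clip's hinge axis, at x 0, y 40, z 20 mm in the holder's frame; the axis runs along x. Steel barrel of radius 4 mm from x -112 to 94; knuckles at x -118 and 98 reach 24 mm above the table. Does not move with the clip.
- engraving: The block to load: flat wooden block with a silver metal face with dark lines, 80 (x, along the channel) x 60 (y) x 12 mm, about 0.14 kg. Origin: centre of its underside. It starts lying on the bed in the channel, 10 to 45 mm short of the lip, about parallel to the holder (same axes); its top is 12 mm above the bed, 20 mm above the table.
- clip (a joint): Angle of the sprung clip, rad: 0 shut, 0.48 thumb bar fully down on its stop. A rocker: pressing the bar down lifts the lip on the other side of the hinge. Above about 0.28 the lip clears the block; resting on a block it reads about 0.27. The spring shuts it when released; at the bar's middle about 4 N starts it and 8 to 9 N holds it fully down.
- thumb_bar (a point): On the centre line of the red thumb bar's top, at x -40 mm in the holder's frame; moves with the clip. The bar is a flat strip, x -112 to 35. Fully down it is level, y 46 to 74 (centre 60), top 13.5 mm above the table, so 5.5 above the bed and 6.5 below the block's top. Shut, it slopes up outwards: centre line about 23, outer edge about 29 mm above the table. A fingertip can slide along it while pressing.
- lip_edge (a point): Near end of the lower inner edge of the clip's brass lip; moves with the clip. The lip reaches x 50 to 94 mm in the holder's frame and in to about y 10, so it overlaps the block's left edge by 20 mm. This edge is about 4 mm above the bed when shut (barring the block's way), 18 mm above it with the bar fully down.
- quoin_key: Bystander: small steel T-shaped key, 80 x 30 x 10 mm, lying in the holder's tray area. Origin: centre of its underside.
- brass_slug: Bystander: brass bar, 50 x 12 x 10 mm, lying in the holder's tray area. Origin: centre of its underside.
- wood_bar: Bystander: pale wooden bar, 120 x 18 x 20 mm, on the table to the left of the holder. Origin: centre of its underside.
- loupe: Bystander: black loupe, 38 mm diameter, 34 mm high, on the table to the right of the holder. Origin: centre of its underside.
- ink_tin: Bystander: ink tin, 80 mm diameter, 60 mm high, on the table. Origin: centre of its underside.
- green_mug: Bystander: green mug, 80 mm diameter, 95 mm high, on the table. Origin: centre of its underside.
- composing_stick: Bystander: steel composing stick (shallow tray), 180 x 50 x 20 mm, on the table. Origin: centre of its underside.
Not all that is in view belongs to the job. Leave any blue or yellow look-alike of the engraving alone.

How it is judged:
By the outcome, as a careful person would: the job done as asked, in the order asked, and still so for the second after the job is handed in, with the robot touching nothing.
It also fails if it takes over 48 s, if anything falls off the work surface, if the arm or the gripper's body presses on something with over 40 N, if the wrist force passes 120 N, or if a joint passes its speed limit or range.

## Working session

There is one attempt and no reset: what is moved stays moved. The work goes in short steps, Python scripts to look and compute and a tool call to move; the robot and the scene stay as the last step left them, time stands still between calls to the robot, and variables do not carry over. Pictures are saved under pics/ and viewed, about 8 in all and at most 12, crops included, and the job is handed in when it is done.

Besides the shell and the picture viewer there is one more tool, called after "Emit:" as a command line: name --argument value ..., lists and objects as JSON in quotes. move_arm: Moves the arm, as the interface text tells. Its arguments: {"type":"object","properties":{"increments":{"type":"array"}},"required":["increments"]}

```bash
mkdir -p pics
python3 - <<'E'
from workcell import *
import cv2,numpy as np
s=state();print(s['t'],s['ee_pos'],s['tcp_rot'],s['width'])
for n in("top","side"):
    im=get_image(n);cv2.imwrite(f'pics/{n}0.png',im['frame'][:,:,::-1])
    print(n,im['vertical_fov'],im['cx'],im['cy'],np.round(im['R'],4).tolist(),np.round(im['t'],4))
    np.savez(f'{n}.npz',**{k:im[k] for k in('vertical_fov','cx','cy','R','t')})
E
```

```text
0.0 [0.20934616 0.5082682  0.23066249] [[-9.24617833e-01  3.80895442e-01 -7.25123876e-04]
 [ 3.80896064e-01  9.24617130e-01 -1.16267599e-03]
 [ 2.27603970e-04 -1.35122779e-03 -9.99999061e-01]] 0.0854163269175243
top 54.331711727030765 283.53047087344953 212.91840731418048 [[-0.0042, -1.0, 0.0041], [-0.9884, 0.0036, -0.1517], [0.1517, -0.0047, -0.9884]] [-0.0113  0.5283  1.0071]
side 49.89081305710467 282.57917797783296 202.48112708253967 [[0.9076, -0.4197, -0.005], [-0.2764, -0.5888, -0.7595], [0.3159, 0.6908, -0.6504]] [-0.4835  0.2095  1.0192]
```

View pics/top0.png

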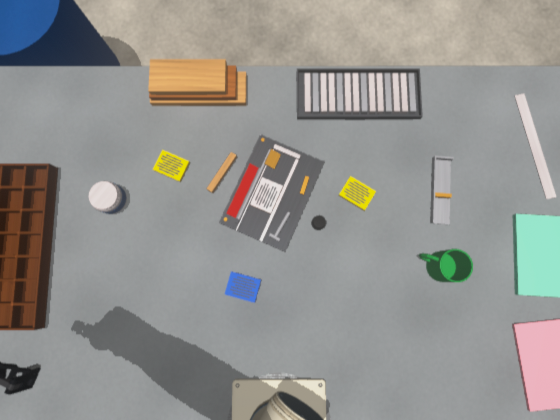

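View pics/side0.png

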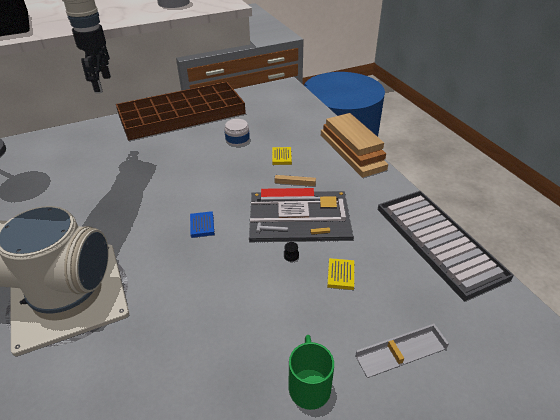

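The top view shows the holder around (272,192), with the silver engraving at (266,195), the red bar at (242,190) and the brass lip at (273,158). Possible mix-ups are the yellow blocks at (171,165) and (357,193) and the blue one at (243,287). I choose the silver one in the channel and will check it in a crop.

Run:
```python
import cv2,numpy as np
t=cv2.imread('pics/top0.png')[130:255,200:335];s=cv2.imread('pics/side0.png')[170:250,240:360]
t=cv2.resize(t,None,fx=4.4,fy=4.4,interpolation=cv2.INTER_CUBIC)
cv2.imwrite('pics/ctop.png',t)
```

```text
(no output)
```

View pics/ctop.png

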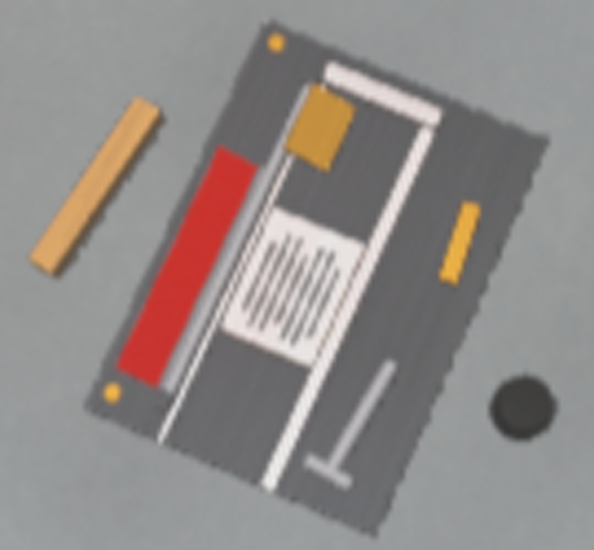

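The crop confirms it: silver, dark-lined block in the channel at crop (295,287). It lies short of the brass lip at (320,127), with the red bar on the left. Next I fit the holder and block poses.

```bash
cat > h.py <<'E'
import numpy as np
from scipy.optimize import least_squares
c=np.load('top.npz');f=210/np.tan(np.radians(c['vertical_fov'])/2)
def proj(X):
    p=X@c['R'].T+c['t'];return p[:,:2]/p[:,2:]*f+[c['cx'],c['cy']]
def w(P,q): # q x,y(m),th ; P mm
    P=np.asarray(P,float)/1000;a,b=np.cos(q[2]),np.sin(q[2])
    return np.c_[q[0]+a*P[:,0]-b*P[:,1],q[1]+b*P[:,0]+a*P[:,1],P[:,2]]
def px(U): return np.array(U,float)/4.4+[200,130]-.5+.5/4.4
def fit(P,U): 
    r=least_squares(lambda q:(proj(w(P,q))-U).ravel(),[.5,0,-.4]);return r.x,r.fun.reshape(-1,2)
E
python3 - <<'E'
from h import *
q,r=fit([(125,85,8),(125,-105,8),(-140,85,8),(-140,-105,8)],px([(268,20),(548,138),(85,405),(377,537)]))
print('holder',q,r.round(1).tolist())
b,r=fit([(-40,30,20),(-40,-30,20),(40,30,20),(40,-30,20)],px([(222,328),(310,367),(278,207),(367,244)]))
print('block',b,r.round(1).tolist())
d=b[:2]-q[:2];a,s=np.cos(q[2]),np.sin(q[2]);print('block in holder',(a*d[0]+s*d[1])*1e3,(-s*d[0]+a*d[1])*1e3,b[2]-q[2])
chk=[(-112,64,27),(35,64,27),(-140,31.5,15),(112,-31,22),(50,10,12)]
print(((proj(w(chk,q))-[200,130]+.4)*4.4).round(0))
for P in [(-85,30,60),(9,30,60)]: print(w([P],q), np.hypot(*w([P],q)[0,:2]))
E
```

```text
holder [ 0.60253517  0.02190357 -0.41898671] [[-0.2, -0.4], [0.5, 0.1], [-0.0, 0.5], [-0.2, -0.3]]
block [ 0.58012106  0.03107223 -0.42231675] [[-0.3, -0.4], [0.6, -0.0], [-0.4, -0.1], [0.1, 0.5]]
block in holder -24.205463526566987 -0.7432579659198344 -0.003330038429052329
[[133. 374.]
 [236. 153.]
 [165. 442.]
 [432. 103.]
 [329. 172.]]
[[0.53709258 0.08388959 0.06      ]] 0.5436045478427753
[[0.62296174 0.0456471  0.06      ]] 0.62463187752039
```

```bash
cat > go.py <<'E'
from h import *
from workcell import *
from scipy.spatial.transform import Rotation as Ro
q=[.60253517,.02190357,-.41898671]
def hold(p):
    d=np.array(p[:2])-q[:2];a,s=np.cos(q[2]),np.sin(q[2]);return np.r_[a*d[0]+s*d[1],-s*d[0]+a*d[1],p[2]]*1e3
def show(P=None):
    s=state();R=s['tcp_rot'];print('t %.2f'%s['t'],'holder mm',hold(s['ee_pos']).round(1),'F',np.round(s['wrist_force'],1),'w',round(s['width']*1e3,1))
    a,b=np.cos(q[2]),np.sin(q[2]);T=np.array([[-a,-b,0],[-b,a,0],[0,0,-1]]).T
    T=np.c_[[-a,-b,0],[-b,a,0],[0,0,-1]]
    print('rot',Ro.from_matrix(R.T@T).as_rotvec().round(4))
    if P is not None: print('shift cm',(R.T@(w([P],q)[0]-s['ee_pos'])*100).round(2))
E
python3 -c "
from go import *
show((-85,30,100))"
```

```text
t 0.10 holder mm [-557.1  284.4  230.7] F [-0.2 -0.7  0.2] w 85.1
rot [-0.0012 -0.0002  0.0282]
shift cm [-46.47 -26.74  13.1 ]
```

Emit:
move_arm --increments '[-5,-2.9,0,0,0,0.028,0.08,-10,-5.8,0,0,0,0.028,0.08,-15,-8.6,1,0,0,0.028,0.08,-20,-11.5,2,0,0,0.028,0.08,-24,-13.8,3,0,0,0.028,0.08,-28,-16.1,4,0,0,0.028,0.08,-32,-18.4,5,0,0,0.028,0.08,-36,-20.7,6,0,0,0.028,0.08]'

```text
t: 0.9
ee_pos: [0.4517, 0.1945, 0.1753]
tcp_rot: [[-0.914, 0.407, -0.0], [0.407, 0.914, 0.0], [0.0, 0.0, -1.0]]
wrist_force: [0.2, 0.9, -0.7]
width: 0.046
```

```bash
python3 -c "
from go import *
show((-85,30,70))"
```

```text
t 0.90 holder mm [-208.    96.2  175.3] F [ 0.2  0.9 -0.7] w 46.0
rot [ 0.     -0.0001  0.0002]
shift cm [-12.3   -6.63  10.52]
```

Emit:
move_arm --increments '[-3,-1.6,2,0,0,0,0.08,-6,-3.2,4,0,0,0,0.08,-9,-4.8,6,0,0,0,0.08,-10.6,-5.75,8,0,0,0,0.08,-10.6,-5.75,10,0,0,0,0.08,-10.6,-5.75,10,0,0,0,0.08,-10.6,-5.75,10,0,0,0,0.08,-10.6,-5.75,10,0,0,0,0.08]'

```text
t: 1.7
ee_pos: [0.5247, 0.1011, 0.0768]
tcp_rot: [[-0.914, 0.406, 0.001], [0.406, 0.914, 0.0], [-0.001, 0.001, -1.0]]
wrist_force: [0.8, -0.2, 1.0]
width: 0.0461
```

Run:
```python
from go import *
import cv2
show((-85,30,40))
im=get_image('side');cv2.imwrite('pics/side1.png',cv2.resize(im['frame'][130:260,200:380,::-1],None,fx=4,fy=4,interpolation=cv2.INTER_CUBIC))
im=get_image('wrist');cv2.imwrite('pics/wr1.png',im['frame'][:,:,::-1])
p=im['T_tool_cam'];fw=210/np.tan(np.radians(im['vertical_fov'])/2);s=state()
for n,P in dict(blk_rear_left=(-64,30,20),blk_rear_right=(-64,-30,20),bar_near=(-112,60,23),bar_far=(35,60,23),bed_nl=(-140,85,8)).items():
    X=s['tcp_rot'].T@(w([P],q)[0]-s['ee_pos']);c_=p[:3,:3].T@(X-p[:3,3]);print(n,(c_[:2]/c_[2]*fw+[im['cx'],im['cy']]).round(0))
```

```text
t 1.70 holder mm [-103.3   40.6   76.8] F [ 0.8 -0.2  1. ] w 46.1
rot [0.0006 0.0011 0.0008]
shift cm [-1.83 -1.07  3.68]
blk_rear_left [266. 277.]
blk_rear_right [186. 277.]
bar_near [308. 217.]
bar_far [304. 387.]
bed_nl [342. 174.]
```

View pics/wr1.png

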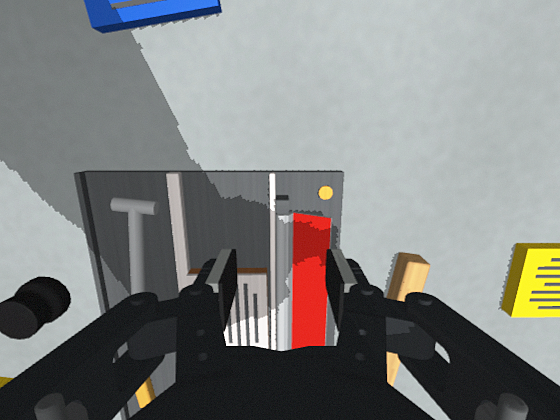

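View pics/side1.png

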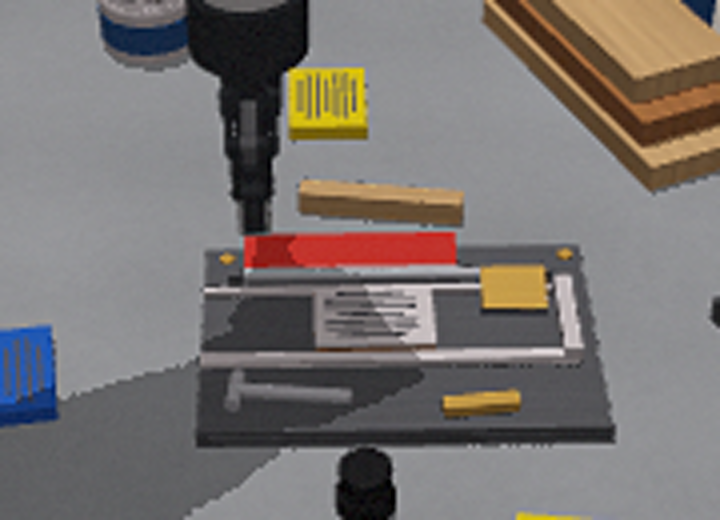

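Emit:
move_arm --increments '[-1.8,-1.1,0,0,0,0,0.08,-1.8,-1.1,0,0,0,0,0.08,-1.8,-1.1,1,0,0,0,0.08,-1.8,-1.1,2,0,0,0,0.08,-1.8,-1.1,3,0,0,0,0.08,-1.8,-1.1,3,0,0,0,0.08,-1.8,-1.1,3,0,0,0,0.08,-1.8,-1.1,3,0,0,0,0.08]'

```text
t: 2.6
ee_pos: [0.5365, 0.0834, 0.0459]
tcp_rot: [[-0.914, 0.407, 0.0], [0.407, 0.914, 0.0], [-0.0, 0.0, -1.0]]
wrist_force: [0.5, -0.1, 0.3]
width: 0.046
```

Run:
```python
from go import *
show((-85,30,35))
```

```text
t 2.60 holder mm [-85.4  29.3  45.9] F [ 0.5 -0.1  0.3] w 46.0
rot [0.0001 0.0002 0.0003]
shift cm [-0.04  0.07  1.09]
```

Emit:
move_arm --increments '[0,0.1,0.5,0,0,0,0.08,0,0.1,1,0,0,0,0.08,0,0.1,1.5,0,0,0,0.08,0,0.1,1.8,0,0,0,0.08,0,0.1,2.1,0,0,0,0.08,0,0.1,2.4,0,0,0,0.08,0,0.1,2.6,0,0,0,0.08,0,0.1,2.6,0,0,0,0.08]'

```text
t: 3.4
ee_pos: [0.5368, 0.0842, 0.0198]
tcp_rot: [[-0.914, 0.407, 0.0], [0.407, 0.914, 0.0], [-0.0, 0.0, -1.0]]
wrist_force: [-0.8, 0.5, 3.2]
width: 0.0462
```

Emit:
move_arm --increments '[0,0,0.2,0,0,0,0.08,0,0,0.4,0,0,0,0.08,0,0,0.5,0,0,0,0.08,0,0,0.6,0,0,0,0.08,0,0,0.7,0,0,0,0.08,0,0,0.8,0,0,0,0.08,0,0,0.8,0,0,0,0.08,0,0,0.8,0,0,0,0.08]'

```text
t: 4.2
ee_pos: [0.5367, 0.084, 0.0123]
tcp_rot: [[-0.914, 0.407, 0.0], [0.407, 0.914, -0.0], [-0.001, -0.0, -1.0]]
wrist_force: [-2.6, -2.6, 9.3]
width: 0.0464
```

Emit:
move_arm --increments '[0,0,0.1,0,0,0,0.08,0,0,0.1,0,0,0,0.08,0,0,0.2,0,0,0,0.08,0,0,0.2,0,0,0,0.08,0,0,0.2,0,0,0,0.08,0,0,0.2,0,0,0,0.08,0,0,0.2,0,0,0,0.08,0,0,0.2,0,0,0,0.08]'

```text
t: 5.0
ee_pos: [0.5366, 0.0837, 0.0107]
tcp_rot: [[-0.913, 0.407, 0.001], [0.407, 0.913, -0.001], [-0.001, -0.001, -1.0]]
wrist_force: [-5.3, -3.3, 13.0]
width: 0.0461
```

Run:
```python
from go import *
import cv2
show()
im=get_image('side');cv2.imwrite('pics/side2.png',cv2.resize(im['frame'][165:250,235:365,::-1],None,fx=6,fy=6,interpolation=cv2.INTER_CUBIC))
```

```text
t 5.00 holder mm [-85.3  29.6  10.7] F [-5.3 -3.3 13. ] w 46.1
rot [-0.0008  0.001  -0.    ]
```

View pics/side2.png

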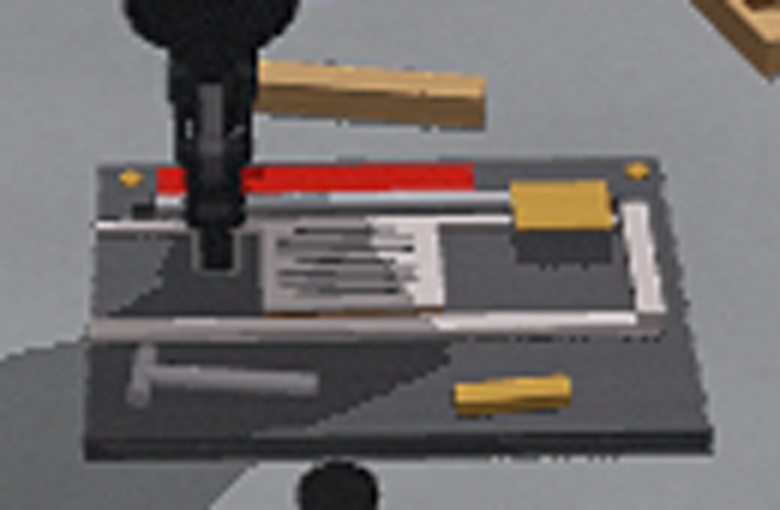

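The side view shows the bar down and level, the lip raised at (560,205), the block at (350,265), and the pushing finger behind it at (215,250). Now I push along tool -x while keeping the press.

Emit:
move_arm --increments '[0,0,0.1,0,0,0,0.08,-0.3,0,0.1,0,0,0,0.08,-0.6,0,0.1,0,0,0,0.08,-0.9,0,0.1,0,0,0,0.08,-1.2,0,0.1,0,0,0,0.08,-1.5,0,0.1,0,0,0,0.08,-1.8,0,0.1,0,0,0,0.08,-2.1,0,0.1,0,0,0,0.08]'

```text
t: 5.85
ee_pos: [0.5546, 0.077, 0.0103]
tcp_rot: [[-0.914, 0.405, -0.001], [0.405, 0.914, 0.003], [0.002, 0.002, -1.0]]
wrist_force: [-11.0, 4.8, 24.6]
width: 0.0466
```

```bash
python3 -c "
from go import *
show((-40,30,10))"
```

```text
t 5.85 holder mm [-66.2  30.8  10.3] F [-11.    4.8  24.6] w 46.6
rot [ 0.002  -0.002   0.0016]
shift cm [-2.62 -0.09  0.03]
```

Emit:
move_arm --increments '[-0.4,0,0,0,0,0,0.08,-0.8,0,0,0,0,0,0.08,-1.2,0,0,0,0,0,0.08,-1.6,0,0,0,0,0,0.08,-2,0,0,0,0,0,0.08,-2.4,0,0,0,0,0,0.08,-2.8,0,0,0,0,0,0.08,-3.2,0,0,0,0,0,0.08]'

```text
t: 6.65
ee_pos: [0.5839, 0.0642, 0.0106]
tcp_rot: [[-0.914, 0.405, -0.001], [0.405, 0.914, 0.003], [0.002, 0.002, -1.0]]
wrist_force: [-16.2, 7.4, 26.2]
width: 0.0463
```

```bash
python3 -c "
from go import *
show((9,30,10))"
```

```text
t 6.65 holder mm [-34.2  31.1  10.6] F [-16.2   7.4  26.2] w 46.3
rot [ 0.0024 -0.0019  0.0018]
shift cm [-4.32 -0.11  0.06]
```

Run:
```python
from go import *
import cv2
im=get_image('side');cv2.imwrite('pics/side3.png',cv2.resize(im['frame'][165:250,235:365,::-1],None,fx=6,fy=6,interpolation=cv2.INTER_CUBIC))
```

```text
(no output)
```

View pics/side3.png

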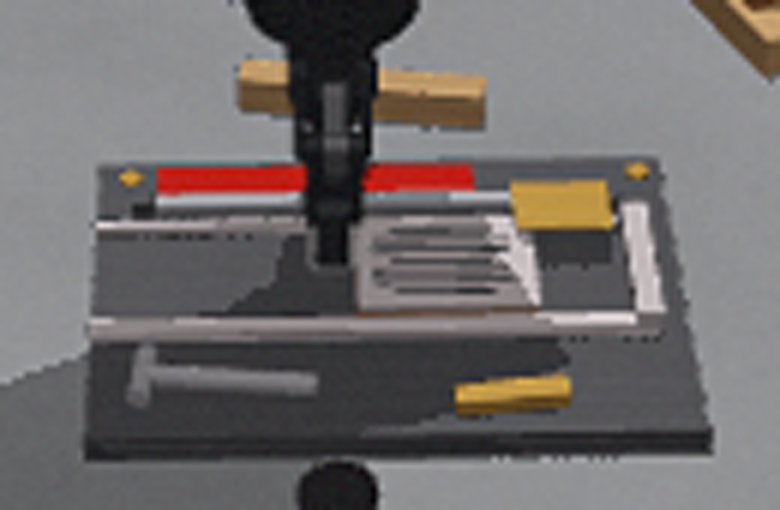

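The block is sliding straight, with its front already under the raised lip at (535,230). The bar is still down. I carry on.

Emit:
move_arm --increments '[-0.4,0,0,0,0,0,0.08,-0.8,0,0,0,0,0,0.08,-1.2,0,0,0,0,0,0.08,-1.6,0,0,0,0,0,0.08,-2,0,0,0,0,0,0.08,-2.4,0,0,0,0,0,0.08,-2.8,0,0,0,0,0,0.08,-3.1,0,0,0,0,0,0.08]'

```text
t: 7.5
ee_pos: [0.6125, 0.0515, 0.0107]
tcp_rot: [[-0.914, 0.405, -0.0], [0.405, 0.914, 0.003], [0.001, 0.002, -1.0]]
wrist_force: [-10.5, 5.8, 24.1]
width: 0.0459
```

```bash
python3 -c "
from go import *
show((9,30,10))"
```

```text
t 7.50 holder mm [-2.9 31.1 10.7] F [-10.5   5.8  24.1] w 45.9
rot [ 0.0023 -0.0014  0.0018]
shift cm [-1.19 -0.11  0.07]
```

Now slowly, until the force rises against the stop.

Emit:
move_arm --increments '[-0.2,0,0,0,0,0,0.08,-0.4,0,0,0,0,0,0.08,-0.6,0,0,0,0,0,0.08,-0.8,0,0,0,0,0,0.08,-0.9,0,0,0,0,0,0.08,-1,0,0,0,0,0,0.08,-1.1,0,0,0,0,0,0.08,-1.1,0,0,0,0,0,0.08]'

```text
t: 8.3
ee_pos: [0.6202, 0.0481, 0.0106]
tcp_rot: [[-0.915, 0.404, -0.004], [0.404, 0.915, 0.004], [0.006, 0.002, -1.0]]
wrist_force: [-22.0, 10.0, 30.1]
width: 0.0462
```

```bash
python3 -c "
from go import *
show((9,30,10))"
```

```text
t 8.30 holder mm [ 5.5 31.2 10.6] F [-22.   10.   30.1] w 46.2
rot [ 0.0023 -0.0057  0.0028]
shift cm [-0.35 -0.12  0.06]
```

Emit:
move_arm --increments '[-0.1,0,0,0,0,0,0.08,-0.2,0,0,0,0,0,0.08,-0.3,0,0,0,0,0,0.08,-0.3,0,0,0,0,0,0.08,-0.3,0,0,0,0,0,0.08,-0.3,0,0,0,0,0,0.08,-0.3,0,0,0,0,0,0.08,-0.3,0,0,0,0,0,0.08]'

```text
t: 9.1
ee_pos: [0.6225, 0.0471, 0.0107]
tcp_rot: [[-0.914, 0.405, -0.005], [0.405, 0.914, 0.005], [0.006, 0.002, -1.0]]
wrist_force: [-23.7, 10.5, 32.0]
width: 0.0463
```

Run:
```python
from go import *
import cv2
show()
im=get_image('side');cv2.imwrite('pics/side4.png',cv2.resize(im['frame'][165:250,235:365,::-1],None,fx=6,fy=6,interpolation=cv2.INTER_CUBIC))
```

```text
t 9.10 holder mm [ 8.  31.1 10.7] F [-23.7  10.5  32. ] w 46.3
rot [ 0.0023 -0.0064  0.0019]
```

View pics/side4.png

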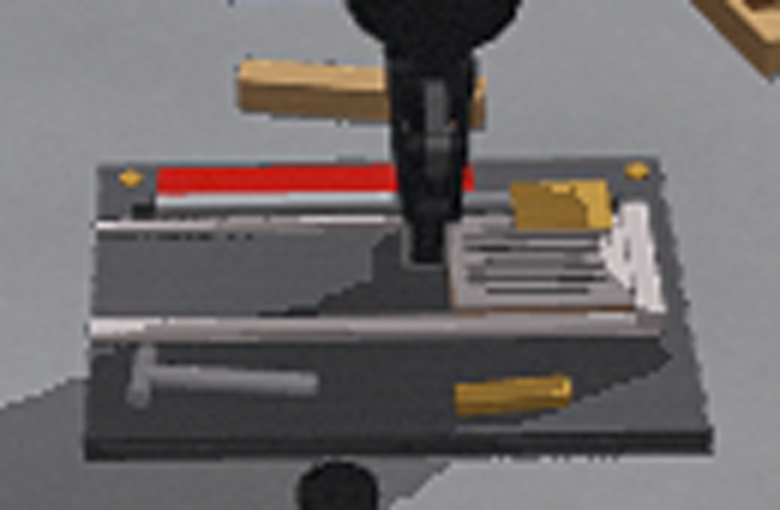

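The block's right edge is near (640,270), about at the stop, but the last push still moved 2.5 mm without much extra force. I push a little more.

Emit:
move_arm --increments '[-0.1,0,0,0,0,0,0.08,-0.2,0,0,0,0,0,0.08,-0.3,0,0,0,0,0,0.08,-0.3,0,0,0,0,0,0.08,-0.3,0,0,0,0,0,0.08,-0.3,0,0,0,0,0,0.08,-0.3,0,0,0,0,0,0.08,-0.3,0,0,0,0,0,0.08]'

```text
t: 9.95
ee_pos: [0.6226, 0.047, 0.0106]
tcp_rot: [[-0.915, 0.404, -0.01], [0.404, 0.915, 0.006], [0.011, 0.002, -1.0]]
wrist_force: [-35.2, 15.7, 40.1]
width: 0.0462
```

It has stalled: no motion and a sharp rise in force, so the block is home. I back off slightly with the bar still down, then rise to let the lip close.

Emit:
move_arm --increments '[0.3,0,0,0,0,0,0.08,0.6,0,0,0,0,0,0.08,0.9,0,-0.1,0,0,0,0.08,1,0,-0.2,0,0,0,0.08,1,0,-0.4,0,0,0,0.08,1,0,-0.6,0,0,0,0.08,1,0,-0.8,0,0,0,0.08,1,0,-1,0,0,0,0.08]'

```text
t: 10.75
ee_pos: [0.6196, 0.0471, 0.0185]
tcp_rot: [[-0.914, 0.407, -0.001], [0.407, 0.914, -0.0], [0.001, -0.0, -1.0]]
wrist_force: [-0.2, -0.2, 0.2]
width: 0.0461
```

Emit:
move_arm --increments '[0,0,-0.5,0,0,0,0.08,0,0,-1,0,0,0,0.08,0,0,-2,0,0,0,0.08,0,0,-4,0,0,0,0.08,0,0,-7,0,0,0,0.08,3,0,-10,0,0,0,0.08,7,0,-13,0,0,0,0.08,11,0,-16,0,0,0,0.08]'

```text
t: 11.55
ee_pos: [0.5182, 0.0921, 0.1803]
tcp_rot: [[-0.913, 0.407, 0.0], [0.407, 0.913, 0.0], [-0.0, 0.0, -1.0]]
wrist_force: [0.5, -0.1, 1.0]
width: 0.0462
```

Run:
```python
from go import *
import cv2
show()
a=cv2.resize(get_image('side')['frame'][165:250,235:365,::-1],None,fx=4,fy=4,interpolation=cv2.INTER_CUBIC)
cv2.imwrite('pics/side5.png',a)
t=get_image('top')['frame'][:,:,::-1];cv2.imwrite('pics/top5.png',cv2.resize(t[130:255,200:335],None,fx=4.4,fy=4.4,interpolation=cv2.INTER_CUBIC))
```

```text
t 11.55 holder mm [-105.6   29.8  180.3] F [ 0.5 -0.1  1. ] w 46.2
rot [ 0.0001  0.0002 -0.0005]
```

View pics/side5.png

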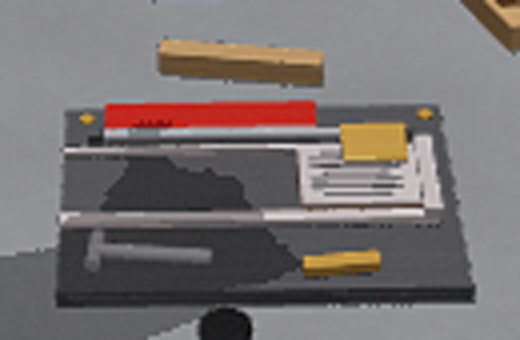

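View pics/top5.png

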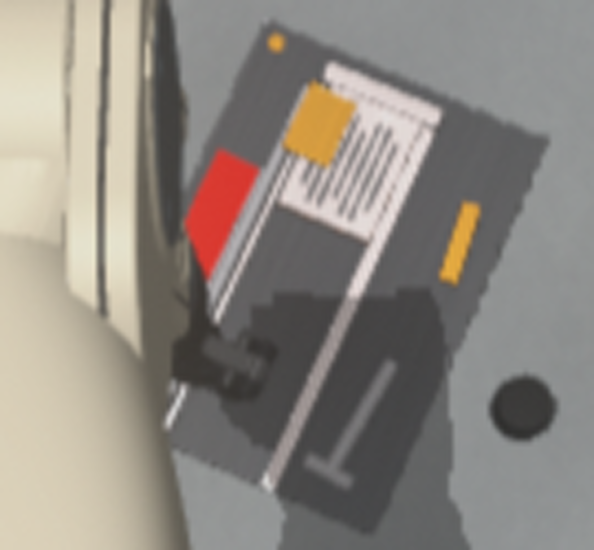

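Both views show the block against the stop, with the lip shut down on its left edge and nothing else moved. I check the rear edge (crop (280,203) and (370,241)) numerically, then hand in.

Run:
```python
from go import *
for x in(20,17): print(x,((proj(w([(x,30,20),(x,-30,20)],q))-[200,130]+.4)*4.4).round(0).tolist())
job_done()
```

```text
20 [[278.0, 200.0], [369.0, 239.0]]
17 [[276.0, 204.0], [367.0, 244.0]]
the job is handed in; nothing more can be done
```

I held the thumb bar down on its stop with the left fingertip. With the right one I pushed the block under the raised lip until it stalled against the end stop. I then backed off a few millimetres with the bar still down, released the bar, and moved clear. The whole job took about 11.6 s.

**Home position:** on the last push the block stopped moving (0.1 mm) while the wrist force rose by about 12 N along the push. In the top picture its rear edge is 1–2 mm short of the exact home line, which is within the 2 mm calibration error.

**Lip and surroundings:** the last pictures show the lip closed on the block. The bystanders in view (quoin key, brass slug, wood bar, loupe) look unmoved. The wrist force read about 1 N, consistent with touching nothing.

**Higher force than planned:** the downward press built up to about 40 N, or about 56 N total at the wrist, at the final stall. It was on the fingertips, and the wrist total was well under the 120 N limit.

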